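# Feed one steel blank and slide it to the free end

### The arm

A 6-joint arm with a two-finger parallel gripper is mounted at the origin on the work surface. World frame = base frame: x ahead of the robot, y to its left, z up, the work surface at z = 0. Lengths are in mm, angles in rad, forces in N, time in s.
With the tool pointing down it reaches from about 275 to 1000 mm from the base axis. Payload 8.4 kg.
Tool frame: the origin (TCP) lies between the finger pads; the fingertips stand 11 mm ahead of it and the grasp point (between the pads) lies 8 mm behind it; z points along the fingers, y is the line along which they close (so a half turn about z gives the same grasp; the last joint's range is limited). The gripper opens to 85 mm and grips with 20 to 120 N. Pads are 22 mm wide; open, the fingers measure 114 mm over their backs; the gripper's body (76 mm by 85 mm) begins 54 mm behind the grasp point. The pads swing forward as they close: fully open they stand 13 mm farther back than shut.
Start: joints at [-1.281, 0.353, 1.633, -0, 1.155, -0.002], TCP at [179.796, -598.583, 242.281] pointing down, gripper open.
Joint ranges: [-2.63, 2.63], [-0.92, 2.1], [0.06, 2.66], [-1.3, 4.44], [0, 2.69], [-3.02, 3.02]. Speed limits (rad/s): [2.22, 2.22, 2.79, 3.14, 3.14, 3.14].

### API

Orientations are given as a unit quaternion [w, x, y, z].
In Python, from cell import manip, cams, ticket gives the robot as it stands.
- The arm moves only by the tool arm_command, never from a script. Its argument "rows" is a list of rows, each an object with "xyz": the shift along the world's x, y, z in cm, a list of three; "twist": the turn about the world's z in rad. In form: [{"xyz": [x, y, z], "twist": twist}, ...]. A call has 1 to 8 rows; each row shifts and turns the commanded pose from where the row before left it; what a row does not reach is not made up. A row lasts 1/8 s, in which the tool goes at most 62.5 mm and 10.7 degrees, less where a joint would pass 70% of its speed; a pose out of reach is approached as far as the arm can. A call is refused whole if a number of a shift passes 6.25 or a number of a turn 0.188, either way. A call with a gripper value outside its range is refused whole. "jaw" is the opening, from 0 (shut) to 1 (fully open), set as the call begins (left out, the last holds). The fingers move at their own pace and stop on an object; the grip force is fixed at half the most. Time passes only in rows, so rows that do not move let the fingers close. It gives the time, the measured TCP pose, the force, the opening and the grip force at its end, in the units of the state.
- manip.read_state(): the state, without advancing time (a new reading comes with each control period).
- cams.capture(name): name is "scene" or "top" or "wrist"; returns a dict with "frame" (420x560x3 uint8, red, green, blue), "depth" (420x560 float32, mm along the optical axis (not along the pixel's ray), 0 where there is no reading), "fx", "fy", "cx", "cy" (pixels), "dist" ([k1, k2, p1, p2, k3] as OpenCV has them; the pictures are not rectified), "R" (3x3) and "t" (3): a world point X has camera coordinates R X + t. Camera axes: x right, y down, z forward; pixel columns grow to the right and rows downward; lengths in mm; the calibration is good to about 2 mm. A picture is of the moment at which its call begins.
- ticket.sign_off(): hands the job in; it is judged then, once.
The state is a dict: "time": time; "q": joint angles; "qd": joint speeds; "joint_efforts": joint torques, N m; "position": TCP position; "orientation": TCP orientation; "contact_force": force on the tool from outside, world axes, zero at the start; "moment": the same for the moment, N m; "width": finger opening in mm; "finger_force": force on a finger pad.
Only numpy, scipy, OpenCV 4.12 (cv2) and the standard library are available. Lean on these libraries where they do the work, as an engineer would, in place of code of your own. Each camera call takes 0.05 s, during which the arm holds its last target. There are 200 camera calls.

### The job

On the blank feeder, press the black plunger all the way down once and let it come back up, so that a single steel disc is ejected into the cross trough. Then nudge that disc sideways along the trough with a fingertip until it lies in the scribed square at the free end, close to the end lip; a disc is already parked at the other end. Slide the disc, do not lift it; keep the other discs where they are and do not disturb the cup, the tin or the hammer.

Things in the scene. Friction and masses are not known exactly. Their poses are not given: they have to be found in the camera images.
- feeder: Grey feeder fixed to the table. Origin on the table under the axis of its magazine, a 51 mm square box, open on top, 58 mm high, holding three stacked discs. +x: the way discs are ejected; y: along the trough; z up. The plunger's 60 mm square housing, 75 mm high, stands behind the magazine at x = -77 mm. Each full press ejects one disc; the next drops when the plunger is back up.
- outlet (a point): Point on the floor of the dark steel cross trough, midway along it, in front of the magazine: feeder x = 53 mm, y = 0, 12 mm above the table. The ejected disc comes to lie here, within 5 mm. The trough runs along the feeder's y: inside 48 mm wide (feeder x = 28 to 76 mm) and 280 mm long (y = -140 to 140 mm), with lips 8 mm high around it, open towards the magazine.
- plunger_top (a point): Centre of the top face of the plunger's black mushroom cap (40 mm across, its flat top 32 mm across), 135 mm above the table at rest. It is pressed straight down.
- plunger (a joint): Travel of the plunger in m: 0 = up, 0.038 = fully down against a hard stop. A spring brings it back (about 5 N at the top, 10 N at the bottom); pressing takes up to about 20 N while a disc is being ejected.
- disc_bottom: The lowest disc in the magazine, the one that is ejected: a plain steel disc 40 mm in diameter and 10 mm thick, about 0.1 kg, lying flat. Origin at the centre of its underside.
- disc_middle: The second disc in the magazine, same form; drops to the bottom after the press. Origin at the centre of its underside.
- disc_top: The uppermost disc in the magazine, same form. Origin at the centre of its underside.
- disc_parked: A disc of the same form, already lying at one end of the trough (either end), to be left there. Origin at the centre of its underside.
- bay: Thin scribed outline of a square, 44 mm wide, on the trough floor at the free end of the trough (either end): where the ejected disc goes. Origin at its centre on the floor, 12 mm above the table, at feeder x = 53 mm, y = +117 or -117 mm; a disc against the end lip lies 3 mm farther out than this point. Axes as the feeder's.
- cup: Aluminium cup, 68 mm across, 75 mm tall, open at the top, standing beside the plunger housing behind the trough. Origin at the centre of its underside. Leave alone.
- tin: Closed tin, 60 mm across, 85 mm tall, standing on the other side of the plunger housing. Origin at the centre of its underside. Leave alone.
- hammer: Hammer 240 mm long lying beyond the trough on the table, roughly parallel to it. Leave alone.

How it is judged (in metres and radians):
On the way, in this order (a step that is already met when the one before it is completed fails the run):
1. the plunger is pressed all the way down (value of joint plunger above 0.034 m), for 0.05 s.
2. the plunger is back up and one disc lies out in the trough (value of joint plunger below 0.006 m and x of disc_bottom in the frame of feeder above 0.045 m), for 0.2 s.
3. the ejected disc lies in the free end of the trough (x of disc_bottom in the frame of bay between -0.008 and 0.008 m and y of disc_bottom in the frame of bay between -0.008 and 0.008 m and height (world z) of disc_bottom between 0.009 and 0.016 m), for 0.2 s.
At the end, for the whole second after the job is handed in: The ejected disc lies flat on the trough floor at the free end, its centre within 8 mm of the scribed square's centre along each trough axis, at rest; the plunger is up; the other two discs are still in the magazine (within 8 mm of its axis) and the parked disc is within 12 mm of its place (all of step 3 and angle between disc_bottom's own z axis and vertical below 0.1 rad and linear speed of disc_bottom below 0.01 m/s and horizontal distance between each of disc_middle, disc_top and feeder below 0.008 m and value of joint plunger below 0.006 m and distance of disc_parked from where it was at the start of the episode below 0.012 m); the robot touches nothing.
It fails at once if the ejected disc is lifted more than 15 mm off the trough floor (height (world z) of disc_bottom above 0.027 m).
It fails at once if a second disc is ejected (x of any of disc_middle, disc_top in the frame of feeder above 0.02 m).
It fails at once if another disc is lifted out or the parked disc is pushed away (height (world z) of disc_middle above 0.05 m or height (world z) of disc_top above 0.06 m or distance of disc_parked from where it was at the start of the episode above 0.02 m).
It fails at once if the cup, the tin or the hammer is disturbed (distance of any of cup, tin, hammer from where it was at the start of the episode above 0.025 m or angle between any of cup, tin's own z axis and vertical above 0.35 rad).
It also fails if it takes over 48 s, if anything falls off the work surface, if the arm or the gripper's body presses on something with over 40 N, if the wrist force passes 120 N, or if a joint passes its speed limit or range.

## Working session

There is one attempt and no reset: what is moved stays moved. The work goes in short steps, Python scripts to look and compute and a tool call to move; the robot and the scene stay as the last step left them, time stands still between calls to the robot, and variables do not carry over. Pictures are saved under pics/ and viewed, at most 10 in all, crops included, and the job is handed in when it is done.

Besides the shell and the picture viewer there is one more tool, called as name(argument=value, ...), one argument or row to a line, values as JSON. arm_command: Moves the arm, as the interface text tells. Its arguments: {"type":"object","properties":{"rows":{"type":"array","items":{"type":"object","properties":{"xyz":{"type":"array","items":{"type":"number"}},"twist":{"type":"number"}}}},"jaw":{"type":"number"}},"required":["rows"]}

```bash
mkdir -p pics; ls
cat > h.py <<'E'
import numpy as np, cv2
from cell import manip, cams, ticket
def cap(n, f=None):
    c=cams.capture(n); c['K']=np.array([[c['fx'],0,c['cx']],[0,c['fy'],c['cy']],[0,0,1.]])
    c['dist']=np.array(c['dist'],float); c['R']=np.array(c['R']); c['t']=np.array(c['t'])
    if f: cv2.imwrite('pics/'+f,c['frame'][:,:,::-1])
    return c
def ray(c,uv):
    p=cv2.undistortPoints(np.array(uv,float).reshape(-1,1,2),c['K'],c['dist']).reshape(-1,2)
    d=np.c_[p,np.ones(len(p))]@c['R']
    return -c['R'].T@c['t'], d
def onplane(c,uv,z):
    o,d=ray(c,uv); return o+d*((z-o[2])/d[:,2])[:,None]
def world(c):
    v,u=np.mgrid[0:420,0:560]
    p=cv2.undistortPoints(np.stack([u.ravel(),v.ravel()],1).astype(float).reshape(-1,1,2),c['K'],c['dist']).reshape(-1,2)
    X=np.c_[p,np.ones(len(p))]*c['depth'].ravel()[:,None]
    W=(X-c['t'])@c['R']; W[c['depth'].ravel()==0]=np.nan
    return W.reshape(420,560,3)
E
python3 - <<'E'
from h import *
a=cap('top','top.png'); b=cap('scene','scene.png')
cv2.imwrite('pics/both.png',np.hstack([cv2.resize(a['frame'],(800,600))])[:,:,::-1])
np.savez('top.npz',**a); np.savez('scene.npz',**b)
print(manip.read_state())
E
```

```text
pics
{'time': 0.1, 'q': array([-1.28139910e+00,  3.53589662e-01,  1.63406077e+00, -1.13839429e-05,
        1.15515863e+00, -2.37938047e-03]), 'qd': array([-0.00151446, -0.00068199, -0.0011242 , -0.00089369, -0.00057861,
        0.00054425]), 'joint_efforts': array([-2.61618720e-05, -6.06357694e+01, -3.42820323e+01,  9.49580749e-05,
        4.02772363e-03,  5.22775849e-06]), 'position': array([ 179.67841947, -598.19674787,  241.62956913]), 'orientation': array([-6.01210296e-04,  9.89376645e-01,  1.45373604e-01, -9.21362866e-05]), 'contact_force': array([-0.72718006,  0.82840607,  0.06021658]), 'moment': array([ 0.00448634, -0.02158652,  0.00961532]), 'finger_force': 0.0, 'width': 85.22502481410325}
```

View pics/both.png

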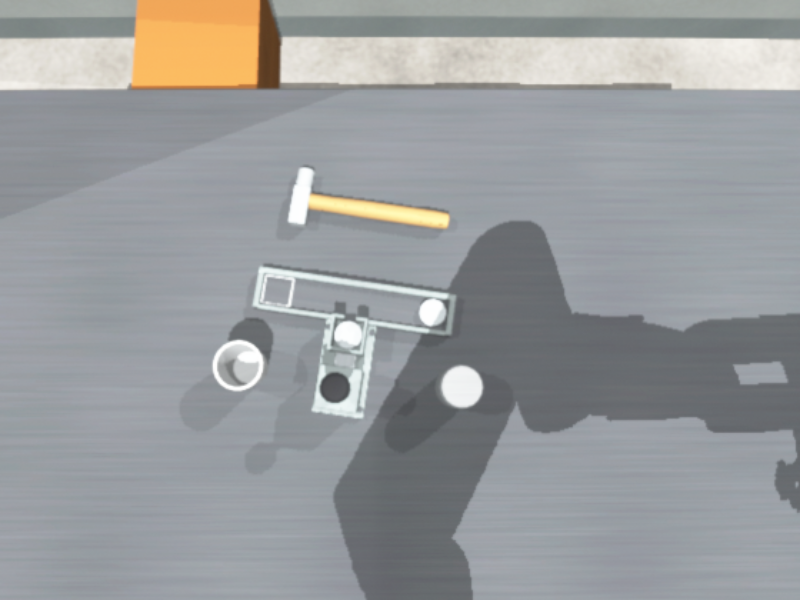

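View pics/scene.png

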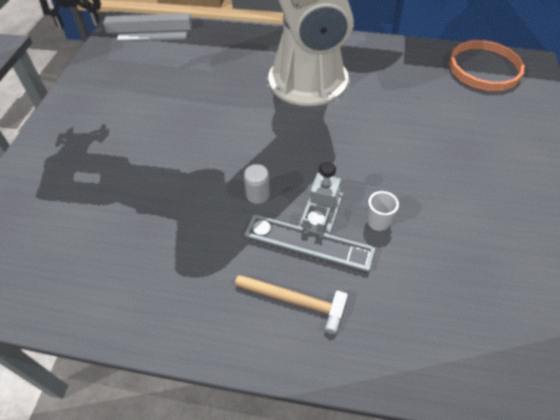

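The top view (800x600) shows the black cap at (335,387), magazine at (348,334), scribed bay at (278,290) on the left end, parked disc at (432,312), cup at (238,365), tin at (462,386), and hammer at (300–450,200). The scene view agrees: cap at (327,170), bay at (359,256).

Run:
```python
from h import *
a=dict(np.load('top.npz')); b=dict(np.load('scene.npz'))
def blob(c,seed,lo,hi,r=25):
    g=cv2.cvtColor(c['frame'],cv2.COLOR_RGB2GRAY); m=cv2.inRange(g,lo,hi)
    k=np.zeros_like(m); cv2.circle(k,seed,r,255,-1); m&=k
    n,l,s,ce=cv2.connectedComponentsWithStats(m); i=1+np.argmax(s[1:,4]); return ce[i],s[i]
for nm,c,seed in(('top',a,(235,271)),('scene',b,(327,170))):
    ce,s=blob(c,seed,0,50,16); print(nm,'cap',ce,s,onplane(c,[ce],133 if nm=='top' else 128))
W=world(a)
# depth check
for n,(u,v) in dict(cap=(235,271),bay=(195,203),parked=(302,218),mag=(243,234),cup=(167,255),tin=(323,270),table=(250,330)).items():
    print(n,W[v,u].round(1), onplane(a,[(u,v)],12).round(1))
# disc bright blobs
ce,s=blob(a,(302,218),215,255,14);print('parked',ce,s,onplane(a,[ce],22))
ce,s=blob(a,(243,234),215,255,14);print('mag disc',ce,s,onplane(a,[ce],42))
ce,s=blob(a,(323,270),200,255,20);print('tin',ce,s,onplane(a,[ce],85))
print('wcam',(-a['R'].T@a['t']).round(), a['fx'])
im=cv2.resize(a['frame'][175:300,140:345],None,fx=3.9,fy=3.9,interpolation=cv2.INTER_CUBIC)
cv2.imwrite('pics/crop.png',im[:,:,::-1])
```

```text
Traceback (most recent call last):
ValueError: attempt to get argmax of an empty sequence
```

Run:
```python
from h import *
a=dict(np.load('top.npz')); b=dict(np.load('scene.npz'))
def blob(c,seed,lo,hi,r=25):
    g=cv2.cvtColor(c['frame'],cv2.COLOR_RGB2GRAY); print('g',g[seed[1],seed[0]]); m=cv2.inRange(g,lo,hi)
    k=np.zeros_like(m); cv2.circle(k,seed,r,255,-1); m&=k
    n,l,s,ce=cv2.connectedComponentsWithStats(m)
    if n<2: return np.array([0.,0]),None
    i=1+np.argmax(s[1:,4]); return ce[i],s[i]
for nm,c,seed in(('top',a,(235,271)),('scene',b,(327,170))):
    ce,s=blob(c,seed,0,75 if nm=='top' else 45,16); print(nm,'cap',ce,s,onplane(c,[ce],133 if nm=='top' else 128))
W=world(a)
for n,(u,v) in dict(cap=(235,271),bay=(195,203),parked=(302,218),mag=(243,234),cup=(167,255),tin=(323,270),table=(250,330)).items():
    print(n,W[v,u].round(1), onplane(a,[(u,v)],12).round(1))
for n,sd,z in(('parked',(302,218),22),('mag',(243,234),42),('tin',(323,270),85)):
    ce,s=blob(a,sd,205,255,20 if n=='tin' else 13);print(n,ce,s,onplane(a,[ce],z))
print('cam',(-a['R'].T@a['t']).round(), a['fx'])
im=cv2.resize(a['frame'][175:300,140:345],None,fx=3.9,fy=3.9,interpolation=cv2.INTER_CUBIC)
cv2.imwrite('pics/crop.png',im[:,:,::-1])
```

```text
g 85
top cap [231.92 263.48] [226 262  14   7  25] [[488.24520156 113.38910045 133.        ]]
g 71
scene cap [328.53846154 174.23076923] [325 173   9   3  13] [[491.83990167 117.0580038  128.        ]]
cap [474.7 107.6 134.1] [[476.3 117.   12. ]]
bay [620.5 203.4  14.9] [[621.  203.9  12. ]]
parked [586.5 -24.2  22.1] [[587.8 -25.   12. ]]
mag [551.1  99.   41. ] [[554.  100.7  12. ]]
cup [510.5 261.8   5.4] [[510.2 260.3  12. ]]
tin [476.5 -58.2  85.3] [[477.5 -67.5  12. ]]
table [ 3.546e+02  8.570e+01 -1.000e-01] [[356.   85.2  12. ]]
g 254
parked [301.97368421 217.9887218 ] [293 209  19  19 266] [[586.50161947 -24.16399263  22.        ]]
g 254
mag [244.30819672 233.64918033] [234 225  22  18 305] [[551.7140403   96.26705279  42.        ]]
g 241
tin [322.88748019 270.2503962 ] [309 256  29  29 631] [[475.98816995 -57.96893823  85.        ]]
cam [464.  48. 912.] 425.82971984126834
```

View pics/crop.png

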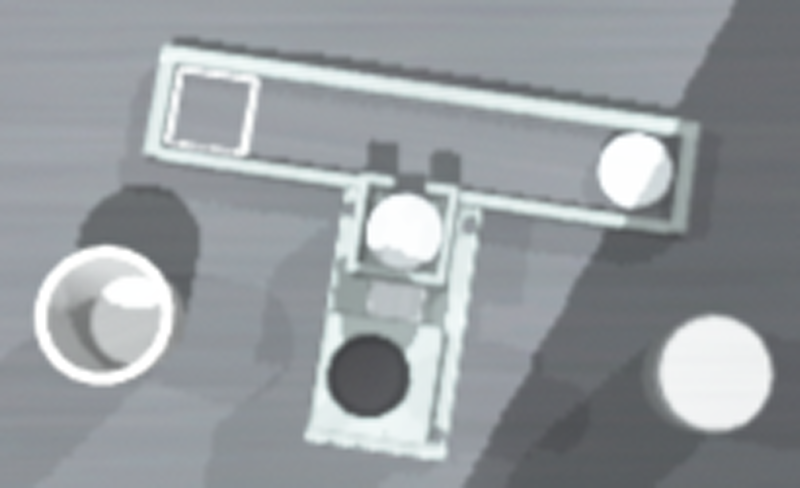

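The crop confirms it: cap at (368,375), bay at (211,111), magazine disc at (403,230), parked disc at (635,170). The feeder pose from bay and parked disc is origin ≈ (551,96) and yaw ≈ -0.148. It predicts the plunger at (474.7,107), which matches the depth reading. Moving above the plunger with the jaw shut.

arm_command(
  rows=[
    {"xyz": [1.85,4.4,0],"twist": -0.055},
    {"xyz": [1.85,4.4,0],"twist": -0.055},
    {"xyz": [1.85,4.4,0],"twist": -0.055},
    {"xyz": [1.85,4.4,0],"twist": -0.055},
    {"xyz": [1.85,4.4,0],"twist": -0.055},
    {"xyz": [1.85,4.4,0],"twist": -0.055},
    {"xyz": [1.85,4.4,0],"twist": -0.055},
    {"xyz": [1.85,4.4,0],"twist": -0.055},
  ],
  jaw=0,
)

```text
time: 1.1
position: [328.0, -245.1, 242.2]
orientation: [-0.0, 0.997, -0.075, 0.0]
contact_force: [0.5, -0.2, -0.0]
width: 0.3
finger_force: 0.0
```

Run:
```python
from h import *
a=dict(np.load('top.npz')); W=world(a)
def near(x,y,r): return np.hypot(W[...,0]-x,W[...,1]-y)<r
m=near(475,107,35)&(W[...,2]>125); p=W[m]; (c,r)=cv2.minEnclosingCircle(p[:,:2].astype(np.float32)); print('cap',p.mean(0).round(1),c,r,p[:,2].max())
m=near(586,-24,30)&(abs(W[...,2]-22)<2)
print('bay',onplane(a,[(140+211/3.9-.4,175+111/3.9-.4)],12).round(1))
m=near(603,88,160)&(W[...,2]>9)&(W[...,2]<25)&(W[...,0]>560)
m=cv2.morphologyEx(m.astype(np.uint8),cv2.MORPH_OPEN,np.ones((2,2)))>0
n,l,s,_=cv2.connectedComponentsWithStats(m.astype(np.uint8)); i=1+np.argmax(s[1:,4])
print('trough',cv2.minAreaRect(W[l==i][:,:2].astype(np.float32)))
```

```text
cap [475.4 109.9 135.3] (475.5132141113281, 110.33775329589844) 19.760906219482422 139.41701360403752
bay [[620.9 206.7  12. ]]
trough ((595.8421630859375, 89.47154998779297), (297.84344482421875, 76.81108093261719), 82.11741638183594)
```

arm_command(
  rows=[
    {"xyz": [1.84,4.44,0],"twist": 0},
    {"xyz": [1.84,4.44,0],"twist": 0},
    {"xyz": [1.84,4.44,0],"twist": 0},
    {"xyz": [1.84,4.44,0],"twist": 0},
    {"xyz": [1.84,4.44,0],"twist": 0},
    {"xyz": [1.84,4.44,0],"twist": 0},
    {"xyz": [1.84,4.44,-2.5],"twist": 0},
    {"xyz": [1.84,4.44,-3.5],"twist": 0},
  ],
)

```text
time: 2.1
position: [476.2, 110.4, 182.3]
orientation: [-0.0, 0.997, -0.074, 0.001]
contact_force: [0.3, -0.3, -0.5]
width: 0.2
finger_force: 0.0
```

arm_command(
  rows=[
    {"xyz": [0,0,-1.5],"twist": 0},
    {"xyz": [0,0,-1],"twist": 0},
    {"xyz": [0,0,0],"twist": 0},
  ],
)

```text
time: 2.48
position: [474.4, 107.6, 157.0]
orientation: [0.0, 0.997, -0.075, -0.001]
contact_force: [-0.1, 0.2, -0.0]
width: -0.0
finger_force: 0.0
```

Run:
```python
from h import *
a=cap('scene'); b=cap('wrist')
im=np.hstack([cv2.resize(a['frame'][120:280,230:420],(400,337)),cv2.resize(b['frame'],(400,337))])
cv2.imwrite('pics/over.png',im[:,:,::-1]); print(manip.read_state()['position'])
```

```text
[475.19924581 107.78998703 157.98566196]
```

View pics/over.png

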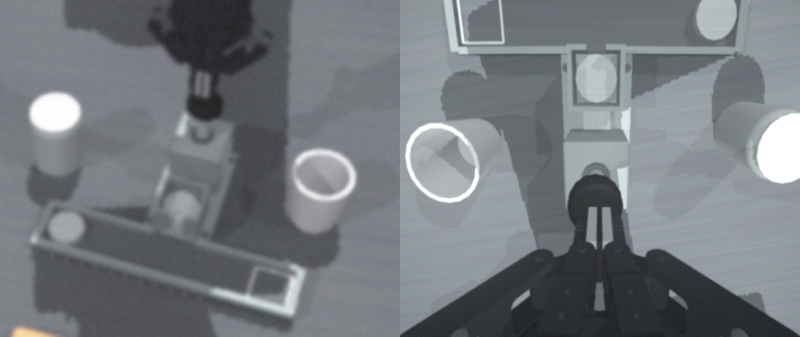

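Fingertips at (597,215) in the right panel sit centred over the cap at (596,195), with nothing else near. Pressing.

arm_command(
  rows=[
    {"xyz": [0,0.1,-1.0],"twist": 0},
    {"xyz": [0,0,-0.8],"twist": 0},
    {"xyz": [0,0,-0.8],"twist": 0},
    {"xyz": [0,0,-0.8],"twist": 0},
    {"xyz": [0,0,-0.8],"twist": 0},
    {"xyz": [0,0,-0.4],"twist": 0},
    {"xyz": [0,0,0],"twist": 0},
  ],
)

```text
time: 3.45
position: [475.8, 109.4, 111.7]
orientation: [-0.0, 0.997, -0.074, 0.001]
contact_force: [-0.3, -2.5, 8.4]
width: -0.2
finger_force: 4.4
```

arm_command(
  rows=[
    {"xyz": [0,0,-0.2],"twist": 0},
    {"xyz": [0,0,-0.2],"twist": 0},
    {"xyz": [0,0,0],"twist": 0},
  ],
)

```text
time: 3.82
position: [475.8, 109.4, 108.0]
orientation: [-0.0, 0.997, -0.074, 0.001]
contact_force: [-2.4, -2.1, 11.7]
width: -0.1
finger_force: 5.7
```

arm_command(
  rows=[
    {"xyz": [0,0,-0.15],"twist": 0},
    {"xyz": [0,0,-0.1],"twist": 0},
    {"xyz": [0,0,0],"twist": 0},
  ],
)

```text
time: 4.2
position: [476.0, 109.5, 107.7]
orientation: [-0.0, 0.997, -0.074, 0.001]
contact_force: [-10.9, -3.7, 43.7]
width: -0.0
finger_force: 22.2
```

At the hard stop (44 N). Releasing straight up.

arm_command(
  rows=[
    {"xyz": [0,0,0.6],"twist": 0},
    {"xyz": [0,0,0.8],"twist": 0},
    {"xyz": [0,0,1.0],"twist": 0},
    {"xyz": [0,0,1.2],"twist": 0},
    {"xyz": [0,0,1.5],"twist": 0},
    {"xyz": [0,0,2],"twist": 0},
    {"xyz": [0,0,2],"twist": 0},
    {"xyz": [0,0,0],"twist": 0},
  ],
)

```text
time: 5.2
position: [475.5, 109.8, 197.2]
orientation: [-0.0, 0.997, -0.074, 0.001]
contact_force: [-0.2, -1.3, -0.0]
width: 0.0
finger_force: 0.0
```

Run:
```python
from h import *
a=cap('scene'); b=cap('wrist')
im=np.hstack([cv2.resize(a['frame'][120:280,230:420],(400,337)),cv2.resize(b['frame'],(400,337))])
cv2.imwrite('pics/ej.png',im[:,:,::-1]); print(manip.read_state()['position'])
np.savez('w.npz',**b); np.savez('s.npz',**a)
```

```text
[474.55270546 109.58057885 195.48857693]
```

View pics/ej.png

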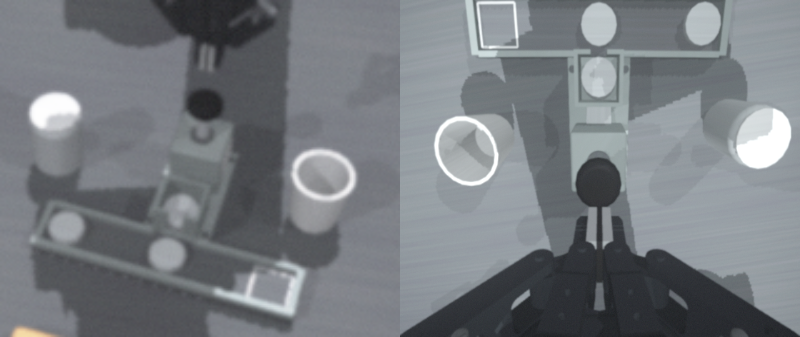

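One disc now lies at the outlet (598,24), the plunger is up, the parked disc is unmoved at (703,23), and the bay is at (497,25). Measuring from the wrist image.

Run:
```python
from h import *
b=dict(np.load('w.npz')); W=world(b)
g=cv2.cvtColor(b['frame'],cv2.COLOR_RGB2GRAY)
for n,sd in(('disc',(277,30)),('parked',(424,29))):
    m=cv2.inRange(g,int(g[sd[1],sd[0]])-25,255); k=np.zeros_like(m); cv2.circle(k,sd,34,255,-1); m&=k
    cs=max(cv2.findContours(m,0,2)[0],key=cv2.contourArea); e=cv2.fitEllipse(cs)
    print(n,e,onplane(b,[e[0]],22).round(1),W[sd[1],sd[0]].round(1))
print('bay',onplane(b,[(136,31)],12).round(1),W[31,136].round(1))
```

```text
disc ((278.01605224609375, 29.595169067382812), (47.44123458862305, 52.25754928588867), 0.3098872900009155) [[605.2  91.   22. ]] [604.8  91.8  23.4]
parked ((423.8299865722656, 28.952882766723633), (46.233158111572266, 53.305702209472656), 23.844566345214844) [[588.8 -25.1  22. ]] [588.5 -24.4  24.1]
bay [[623.9 207.7  12. ]] [623.6 207.3  13.2]
```

Run:
```python
from h import *
b=dict(np.load('w.npz')); print(-b['R'].T@b['t'], b['R'][2])
```

```text
[553.20194543  97.71885521 329.42979035] [-0.30095918  0.04617919 -0.95251827]
```

arm_command(
  rows=[
    {"xyz": [2.44,-1.26,0],"twist": 0},
    {"xyz": [2.44,-1.26,0],"twist": 0},
    {"xyz": [2.44,-1.26,0],"twist": 0},
    {"xyz": [2.44,-1.26,0],"twist": 0},
    {"xyz": [2.44,-1.26,-2],"twist": 0},
    {"xyz": [0,0,-4],"twist": 0},
    {"xyz": [0,0,0],"twist": 0},
  ],
)

```text
time: 6.18
position: [594.0, 46.3, 132.0]
orientation: [0.001, 0.997, -0.074, -0.004]
contact_force: [-0.3, 0.6, -0.0]
width: 0.2
finger_force: 0.0
```

arm_command(
  rows=[
    {"xyz": [0,0,-2.5],"twist": 0},
    {"xyz": [0,0,-2.5],"twist": 0},
    {"xyz": [0,0,-2.5],"twist": 0},
    {"xyz": [0,0,0],"twist": 0},
    {"xyz": [0,0,0],"twist": 0},
  ],
)

```text
time: 6.8
position: [597.6, 46.8, 62.1]
orientation: [-0.0, 0.997, -0.074, 0.001]
contact_force: [-0.2, -0.1, 0.8]
width: 0.4
finger_force: 0.0
```

Run:
```python
from h import *
a=cap('scene'); b=cap('wrist')
im=np.hstack([cv2.resize(a['frame'][170:280,240:400],(400,337)),cv2.resize(b['frame'],(400,337))])
cv2.imwrite('pics/low.png',im[:,:,::-1]); s=manip.read_state(); print(s['position'],s['contact_force'])
```

```text
[597.87328083  46.7669105   62.30727175] [-0.21680589  0.617808   -0.10447778]
```

View pics/low.png

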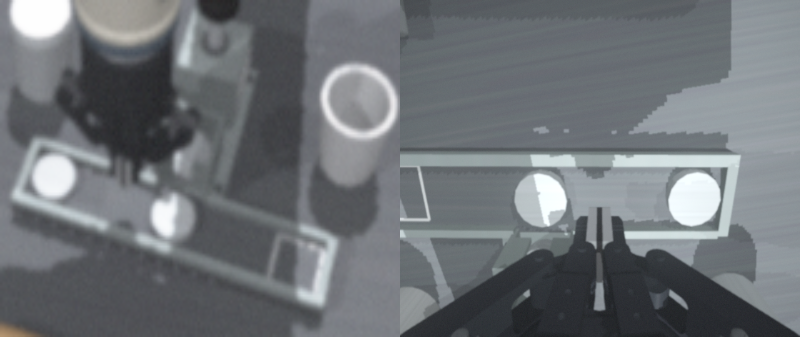

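Fingers at (598,215) in the wrist panel stand in the gap between the ejected disc (541,200) and the parked disc (694,198), aligned with the trough. Descending.

arm_command(
  rows=[
    {"xyz": [0,0,-1.5],"twist": 0},
    {"xyz": [0,0,-1.2],"twist": 0},
    {"xyz": [0,0,-0.8],"twist": 0},
    {"xyz": [0,0,0],"twist": 0},
    {"xyz": [0,0,0],"twist": 0},
  ],
)

```text
time: 7.52
position: [597.1, 46.6, 25.8]
orientation: [-0.0, 0.997, -0.074, -0.0]
contact_force: [0.6, -0.8, -0.3]
width: -0.0
finger_force: 0.0
```

arm_command(
  rows=[
    {"xyz": [0.12,0.8,0],"twist": 0},
    {"xyz": [0.12,0.8,0],"twist": 0},
    {"xyz": [0.12,0.8,0],"twist": 0},
    {"xyz": [0.12,0.8,0],"twist": 0},
    {"xyz": [0.12,0.8,0],"twist": 0},
    {"xyz": [0.12,0.8,0],"twist": 0},
    {"xyz": [0.12,0.8,0],"twist": 0},
    {"xyz": [0.12,0.8,0],"twist": 0},
  ],
)

```text
time: 8.52
position: [606.7, 111.1, 25.8]
orientation: [0.0, 0.997, -0.074, -0.0]
contact_force: [-1.0, -2.3, 2.1]
width: -0.3
finger_force: 1.4
```

arm_command(
  rows=[
    {"xyz": [0.12,0.8,0],"twist": 0},
    {"xyz": [0.12,0.8,0],"twist": 0},
    {"xyz": [0.12,0.8,0],"twist": 0},
    {"xyz": [0.09,0.6,0],"twist": 0},
    {"xyz": [0.06,0.4,0],"twist": 0},
    {"xyz": [0,0,0],"twist": 0},
  ],
)

```text
time: 9.28
position: [611.7, 145.0, 25.8]
orientation: [-0.0, 0.997, -0.074, 0.0]
contact_force: [-0.3, -0.4, 0.1]
width: 0.0
finger_force: 0.2
```

Run:
```python
from h import *
b=cap('wrist'); np.savez('w2.npz',**b); a=cap('scene')
im=np.hstack([cv2.resize(a['frame'][170:280,240:400],(400,337)),cv2.resize(b['frame'],(400,337))])
cv2.imwrite('pics/push.png',im[:,:,::-1]); s=manip.read_state(); print(s['position'],s['contact_force'])
```

```text
[611.6181287  144.75416047  25.65316236] [0.27985968 0.60246599 0.00470364]
```

View pics/push.png

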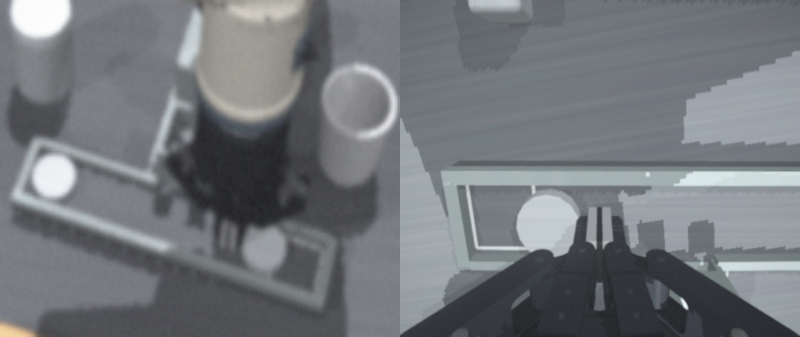

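The disc at (547,223) is against the finger and half over the bay, whose left line is at x≈471 and right line at x≈535; the end lip is at x≈462. Measuring the remainder.

Run:
```python
from h import *
b=dict(np.load('w2.npz')); g=cv2.cvtColor(b['frame'],cv2.COLOR_RGB2GRAY)
P=lambda x,y:((x-400)*1.4,y*420/337)
u=np.array([.1476,.989])
f=lambda uv,z:(lambda p:(p.round(1),round(float(p[:2]@u),1)))(onplane(b,[uv],z)[0])
sd=tuple(int(i) for i in P(545,223)); m=cv2.inRange(g,int(g[sd[1],sd[0]])-20,255); k=np.zeros_like(m); cv2.circle(k,sd,55,255,-1); m&=k
cs=max(cv2.findContours(m,0,2)[0],key=cv2.contourArea); e=cv2.minEnclosingCircle(cs); print(e, cv2.fitEllipse(cs))
print('disc',f(e[0],22),f(cv2.fitEllipse(cs)[0],22))
r=270; print('row',r,g[r,70:200:1].tolist())
r=240; print('row',r,g[r,70:200:1].tolist())
print('bayL',f(P(471,222),12),'bayR',f(P(534,188),12)); print('tcp s',np.array([611.6,144.75])@u)
```

```text
((202.5, 288.0), 49.30780792236328) ((203.9591064453125, 280.689208984375), (74.06513214111328, 88.97638702392578), 80.24227905273438)
disc (array([614.8, 179.1,  22. ]), 267.9) (array([618.3, 177.6,  22. ]), 267.0)
row 270 [167, 169, 167, 168, 167, 169, 169, 168, 170, 168, 167, 167, 168, 168, 167, 161, 139, 118, 114, 112, 112, 114, 113, 113, 112, 112, 114, 130, 170, 200, 209, 207, 189, 154, 123, 112, 111, 110, 112, 113, 118, 118, 122, 123, 122, 123, 122, 122, 123, 122, 122, 121, 122, 121, 122, 122, 122, 120, 122, 121, 121, 123, 122, 123, 123, 124, 120, 120, 122, 122, 122, 121, 123, 120, 122, 122, 122, 125, 124, 123, 123, 124, 123, 124, 124, 126, 123, 125, 123, 121, 118, 115, 115, 125, 162, 194, 202, 204, 204, 203, 204, 203, 204, 204, 204, 202, 204, 204, 204, 204, 204, 203, 204, 204, 204, 204, 204, 203, 203, 204, 203, 204, 205, 204, 205, 204, 205, 204, 204, 205]
row 240 [169, 169, 169, 168, 169, 170, 170, 170, 170, 166, 150, 125, 115, 115, 115, 114, 115, 116, 116, 116, 115, 114, 136, 175, 203, 208, 205, 184, 144, 110, 102, 104, 106, 110, 111, 114, 120, 122, 120, 121, 117, 114, 119, 121, 121, 121, 115, 112, 110, 112, 115, 118, 118, 121, 122, 121, 122, 120, 117, 116, 118, 123, 121, 119, 115, 112, 113, 113, 117, 120, 120, 122, 122, 121, 123, 119, 115, 115, 118, 121, 122, 120, 113, 112, 112, 113, 115, 116, 118, 122, 124, 124, 124, 119, 114, 116, 116, 122, 123, 124, 126, 125, 125, 124, 123, 121, 121, 124, 125, 124, 123, 117, 116, 122, 154, 192, 210, 205, 188, 167, 154, 152, 154, 154, 155, 155, 154, 157, 157, 158]
bayL (array([622.4, 230.1,  12. ]), 319.4) bayR (array([637.5, 183.2,  12. ]), 275.3)
tcp s 233.42991
```

Bay centre lies at s≈297 and the disc at s≈267.7, so push 29 mm more, slowing at the end.

arm_command(
  rows=[
    {"xyz": [0.09,0.6,0],"twist": 0},
    {"xyz": [0.09,0.6,0],"twist": 0},
    {"xyz": [0.09,0.6,0],"twist": 0},
    {"xyz": [0.07,0.5,0],"twist": 0},
    {"xyz": [0.05,0.35,0],"twist": 0},
    {"xyz": [0.03,0.22,0],"twist": 0},
    {"xyz": [0,0,0],"twist": 0},
  ],
)

```text
time: 10.25
position: [615.9, 173.5, 25.8]
orientation: [-0.0, 0.997, -0.074, 0.0]
contact_force: [-0.7, 0.9, 0.1]
width: -0.0
finger_force: 0.0
```

Run:
```python
from h import *
b=cap('wrist'); np.savez('w3.npz',**b)
cv2.imwrite('pics/p2.png',b['frame'][:,:,::-1]); s=manip.read_state(); print(s['position'],s['contact_force'], s['position'][:2]@[.1476,.989])
```

```text
[615.95655597 173.37871877  25.82603076] [-0.29055337 -0.61490592 -0.19187802] 262.3867405248363
```

View pics/p2.png

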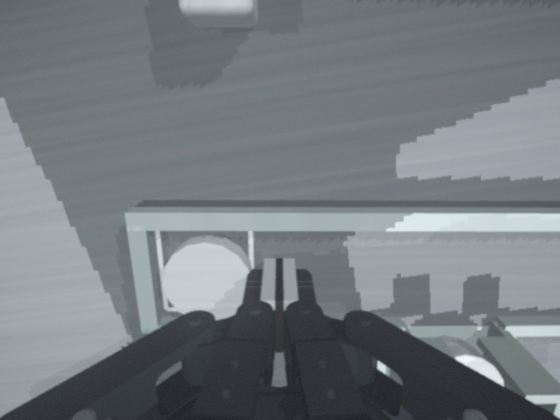

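The disc (163–252, row 272) lies between the bay lines (160–251). Backing off and lifting clear.

arm_command(
  rows=[
    {"xyz": [-0.07,-0.5,0],"twist": 0},
    {"xyz": [-0.14,-1,0],"twist": 0},
    {"xyz": [0,0,2],"twist": 0},
    {"xyz": [0,0,4],"twist": 0},
    {"xyz": [0,0,5],"twist": 0},
    {"xyz": [0,0,5],"twist": 0},
    {"xyz": [0,0,3],"twist": 0},
    {"xyz": [0,0,0],"twist": 0},
  ],
)

```text
time: 11.3
position: [615.5, 158.6, 220.2]
orientation: [-0.001, 0.997, -0.074, 0.003]
contact_force: [0.7, -0.1, -0.9]
width: -0.2
finger_force: 0.0
```

arm_command(
  rows=[
    {"xyz": [-3,-4,0],"twist": 0},
    {"xyz": [-3,-4,0],"twist": 0},
    {"xyz": [-3,-4,0],"twist": 0},
    {"xyz": [-3,-4,0],"twist": 0},
    {"xyz": [0,-4,0],"twist": 0},
    {"xyz": [0,-4,0],"twist": 0},
    {"xyz": [0,-4,0],"twist": 0},
    {"xyz": [0,0,0],"twist": 0},
  ],
)

```text
time: 12.3
position: [493.1, -123.7, 215.4]
orientation: [0.0, 0.997, -0.076, -0.0]
contact_force: [-0.8, -0.5, -0.2]
width: 0.2
finger_force: 0.0
```

Run:
```python
from h import *
a=cap('top'); W=world(a); u=np.array([.1476,.989])
m=(np.hypot(W[...,0]-621,W[...,1]-206)<18)
print('z med',np.median(W[m][:,2]))
g=cv2.cvtColor(a['frame'],cv2.COLOR_RGB2GRAY)
mm=cv2.inRange(g,195,255); k=np.zeros_like(mm); cv2.circle(k,(194,203),13,255,-1); mm&=k
n,l,s,ce=cv2.connectedComponentsWithStats(mm); print(s[1:],ce[1:].round(1))
p=onplane(a,ce[1:],22); print(p.round(1),p[:,:2]@u, 'bay s 295.9')
im=cv2.resize(a['frame'][175:300,140:345],None,fx=3.9,fy=3.9,interpolation=cv2.INTER_CUBIC)
cv2.imwrite('pics/end.png',im[:,:,::-1]); print(manip.read_state()['position'])
```

```text
z med 23.289971845419025
[[194 190   6   2   6]
 [186 193   1   1   1]
 [188 192   1   1   1]
 [185 195   1   2   2]
 [184 194  19  19 271]
 [202 194   3   2   5]
 [204 200   1   2   2]
 [202 210   1   4   4]] [[196.5 190.8]
 [186.  193. ]
 [188.  192. ]
 [185.  195.5]
 [193.4 203.2]
 [202.8 194.6]
 [204.  200.5]
 [202.  211.5]]
[[645.5 199.6  22. ]
 [640.9 221.8  22. ]
 [643.  217.6  22. ]
 [635.5 223.8  22. ]
 [618.9 205.6  22. ]
 [637.3 186.   22. ]
 [624.6 183.2  22. ]
 [601.  187.   22. ]] [292.67018892 313.94299552 310.11371724 315.10422609 294.65769041
 278.04795551 273.39696645 273.62953173] bay s 295.9
[ 493.08990309 -122.43912335  215.30931647]
```

View pics/end.png

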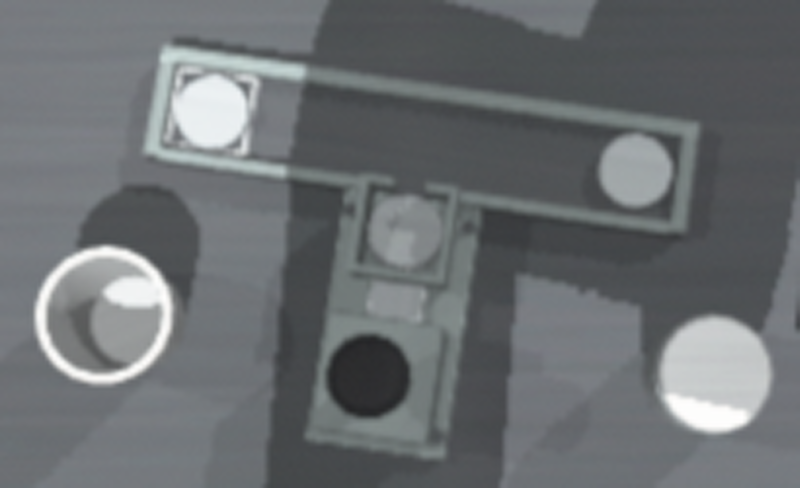

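The disc at (211,111) lies centred in the scribed square, within about 2 mm. The plunger is up, the parked disc, cup and tin are unmoved, and the robot is clear. Handing in.

```bash
python3 -c "
from cell import ticket; print(ticket.sign_off())"
```

```text
the job is handed in; nothing more can be done
None
```

The job is handed in, with no verdict returned: one press ejected a single disc, which now lies about 2 mm from the centre of the scribed square, with the plunger up, the arm clear, and the parked disc, cup and tin unmoved (the hammer was outside my last picture, but the arm never went near it).

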